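# Fit a spare fuse from the covered dish

## Task

Using its red rim tab, raise the lid of the glass dish edge first, so that it tilts up while the opposite edge still rests on the dish, then take it off and lay it flat on the round black mat and let go. Take the white fuse out of the dish and press it down into the empty fuse holder until the spring fingers snap around it at both ends and it is fully home, and let go. Then take the lid by its blue centre knob and set it back, level and centred, on the dish; never let the lid drop, and leave the other things on the bench where they are.

Things in the scene. Friction and masses are not known exactly. Their poses are not given: they have to be found in the camera images.
- dish_rim (a point): Centre of the mouth of a shallow round glass dish fixed to the bench, at rim height, 28 mm above the bench. Outer diameter 112 mm, inner 106 mm, inner floor 4 mm above the bench. z up; y is the direction in which the fuse lies in it.
- lid_knob (a point): Middle of the blue round centre knob of the clear loose lid (about 120 g): knob upright, 20 mm diameter, 22 mm high; this point is 11 mm above the lid's top face. z is the lid's axis, x points to the red tab. With the lid seated on the dish this point is 42 mm above the bench (14 mm above dish_rim); lying on the mat, 24 mm above the bench.
- lid_tab (a point): Middle of the red upright tab on top of the lid near its rim, 50 mm from the lid's centre along the lid's x, at the knob's height: 20 mm long along the lid's x (radially), 10 mm thick along the lid's y, 22 mm high, this point 11 mm above the lid's top face. At the start it is on the side of the dish away from the robot, to within about 45 degrees.
- lid_far (a point): Point of the lid's underside opposite the tab, 56 mm from the centre along the lid's -x: where the lid pivots on the dish rim when the tab is raised.
- fuse_mid (a point): Centre of the white ceramic cartridge fuse with steel end caps, a cylinder 22 mm diameter, 58 mm long, 50 g, its axis along y. It starts lying in the dish under the lid, centre 15 mm above the bench.
- seat (a point): Where the fuse's centre must be when home in the holder, 35 mm above the bench; y is the direction of the fuse's axis, z up. Pressing the fuse straight down takes 8 to 14 N, from 16 to 5 mm above home; then the spring fingers close over it. 42 mm of the fuse stay free to hold between the two ends, with 23 mm of open space below its axis.
- mat_top (a point): Centre of the top face of a flat round black rubber mat, 160 mm diameter, 2 mm thick, fixed to the bench.
- dish: The same glass dish; origin at the centre of its underside. On its floor two pairs of small black blocks cradle the fuse, 23 mm either side of the centre along y, tops 9 mm above the bench, each pair 28 mm across along x over all. Flat brass links at the wall, tops 6 mm above the bench.
- lid: The clear lid; origin at its centre, at the lower edge of its skirt. A flat disc 125 mm in diameter, 3 mm thick, with a skirt that reaches 8 mm down from its underside (skirt inner diameter 120 mm, so 4 mm play around the dish). Seated, the underside rests on the dish rim.
- holder: The grey fuse holder, fixed to the bench; origin at the centre of its underside, y along the fuse's axis. Base 70 mm (x) by 96 mm (y), 12 mm high; 25 mm either side of the centre along y a support 8 mm wide with a pair of brass spring fingers, 8 mm wide, reaching 54 mm above the bench, their flared mouth about 30 mm wide at the top.
- blown: An old brown fuse of the same size lying in a small blue tray: leave alone; origin at the middle of its length, on its surface.
- tape: Roll of yellow tape, 56 mm diameter, 18 mm high: leave alone; origin at the centre of its underside.
- jar: Small amber jar, 38 mm diameter, 45 mm high: leave alone; origin at the centre of its underside.
- meter: Orange multimeter lying flat, 75 x 140 x 32 mm: leave alone; origin at the centre of its underside.
- tray: Open blue tray, 90 x 110 x 22 mm: leave alone; origin at the centre of its underside.
- driver: Screwdriver lying on the bench, handle to its -x: leave alone; origin at the centre of its underside.
- mug: Blue mug, 80 mm diameter, 95 mm high: leave alone; origin at the centre of its underside.
- mouse: Red computer mouse, 62 mm across, 34 mm high: leave alone; origin at the centre of its underside.
Not all that is in view belongs to the job. Of the things shaped like the part that bears mat_top, the black one is meant.

How it is judged:
By the outcome, as a careful person would: the job done as asked, in the order asked, and still so for the second after the job is handed in, with the robot touching nothing.
It also fails if it takes over 72 s, if anything falls off the work surface, if the arm or the gripper's body presses on something with over 40 N, if the wrist force passes 120 N, or if a joint passes its speed limit or range.

## Robot

A 6-joint arm with a two-finger parallel gripper is mounted at the origin on the work surface. World frame = base frame: x ahead of the robot, y to its left, z up, the work surface at z = 0. Lengths are in mm, angles in rad, forces in N, time in s.
With the tool pointing down it reaches from about 275 to 1000 mm from the base axis. Payload 8.4 kg.
Tool frame: the origin (TCP) lies midway between the tips of the shut fingers; the grasp point (between the pads) lies grip_depth behind it (grip_depth is the distance from the TCP to the grasp point, in mm); z points along the fingers, y is the line along which they close (so a half turn about z gives the same grasp; the last joint's range is limited). The gripper opens to 85 mm and grips with 20 to 120 N. Pads are 22 mm wide; open, the fingers measure 114 mm over their backs; the gripper's body (76 mm by 85 mm) begins 54 mm behind the grasp point. The pads swing forward as they close: fully open they stand 13 mm farther back than shut.
Start: joints at [-1.194, 0.353, 1.633, -0, 1.155, -0.002], TCP at [231.127, -580.696, 231.281] pointing down, gripper open.
Joint ranges: [-2.63, 2.63], [-0.92, 2.1], [0.06, 2.66], [-1.3, 4.44], [0, 2.69], [-3.02, 3.02]. Speed limits (rad/s): [2.22, 2.22, 2.79, 3.14, 3.14, 3.14].

## Interface

Orientations are given as [roll, pitch, yaw] about the fixed x, y, z axes, in that order (R = Rz(yaw) Ry(pitch) Rx(roll)).
In Python, from rig import * gives the robot as it stands.
- The arm moves only by the shell command python3 -m creep 'ROWS' [FORCE]. ROWS is JSON, a list of rows, each an object of numbers: "x", "y", "z": the shift along the tool's x, y, z in mm; "rx", "ry", "rz": the turn, a rotation vector about the tool's x, y, z in rad; "hand": the finger opening in mm, from 0 to 85.4. A call has 1 to 20 rows; each row shifts and turns the commanded pose from where the row before left it, along the tool's axes as they then stand; what a row does not reach is not made up. A row lasts 1/8 s, in which the tool goes at most 62.5 mm and 10.7 degrees, less where a joint would pass 70% of its speed; a pose out of reach is approached as far as the arm can. A call with a gripper value outside its range is refused whole. The fingers move at their own pace and stop on an object; FORCE is the grip in N (left out, the last holds). Time passes only in rows, so rows that do not move let the fingers close. It gives the time, the measured TCP pose, the force, the opening and the grip force at its end, in the units of the state.
- sense(): the state, without advancing time (a new reading comes with each control period).
- grab_frame(name): name is "scene" or "side" or "wrist"; returns the picture (384x512x3 uint8, red, green, blue); there is no depth.
- get_calibration(name): a dict with "K" (3x3 intrinsics, pixels), "R" (3x3) and "t" (3): a world point X has camera coordinates R X + t. Camera axes: x right, y down, z forward; pixel columns grow to the right and rows downward; lengths in mm; the calibration is good to about 2 mm. A picture is of the moment at which its call begins: read the wrist's pose just before it. get_calibration takes no time and is no camera call; for the wrist camera it gives the pose at the moment of the call.
- sign_off(): hands the job in; it is judged then, once.
The state is a dict: "clock": time; "qpos": joint angles; "qvel": joint speeds; "joint_efforts": joint torques, N m; "eef_pos": TCP position; "tcp_rot": TCP orientation; "contact_force": force on the tool from outside, world axes, zero at the start; "wrist_torque": the same for the moment, N m; "opening": opening from 0.0 (shut) to 1.0 (fully open); "grasp_force": force on a finger pad.
Only numpy, scipy, OpenCV 4.12 (cv2) and the standard library are available. Lean on these libraries where they do the work, as an engineer would, in place of code of your own. Each camera call takes 0.05 s, during which the arm holds its last target. There are 200 camera calls.

## Working session

There is one attempt and no reset: what is moved stays moved. The work goes in short steps, Python scripts to look and compute and a shell command to move; the robot and the scene stay as the last step left them, time stands still between calls to the robot, and variables do not carry over. Pictures are saved under pics/ and viewed, at most 10 in all, crops included, and the job is handed in when it is done.

```bash
ls; mkdir -p pics; python3 - <<'E'
from rig import *
import cv2,numpy as np
print(sense())
try: print(grip_depth)
except Exception as e: print(e)
a=grab_frame("scene");b=grab_frame("side")
np.save("pics/a.npy",a);np.save("pics/b.npy",b)
for n in("scene","side","wrist"):print(n,get_calibration(n))
cv2.imwrite("pics/a.png",cv2.resize(a[:,:,::-1],(800,600)))
cv2.imwrite("pics/b.png",cv2.resize(b[:,:,::-1],(800,600)))
E
```

```text
pics
{'clock': 0.0, 'qpos': array([-1.19442569e+00,  3.53667707e-01,  1.63412406e+00, -1.22004074e-05,
        1.15519015e+00, -2.38703396e-03]), 'qvel': array([ 2.47049122e-04, -4.41385486e-04,  1.50863198e-04, -5.51082279e-04,
       -4.90867080e-05, -4.39143723e-05]), 'joint_efforts': array([-6.70223690e-04, -6.05234528e+01, -3.42072880e+01, -2.69420752e-05,
        9.18581849e-03,  5.87836809e-06]), 'eef_pos': array([ 230.93599026, -580.2660737 ,  230.55377133]), 'tcp_rot': array([-3.14020336e+00,  7.83869580e-06,  3.78762609e-01]), 'contact_force': array([ 0.6142493 ,  0.29478878, -0.19855465]), 'wrist_torque': array([-0.03105772, -0.0199705 , -0.06728083]), 'grasp_force': 0.0, 'opening': 0.9998799308203867}
18.700000000000003
scene {'K': array([[421.60594914,   0.        , 252.14757056],
       [  0.        , 421.60594914, 191.21174824],
       [  0.        ,   0.        ,   1.        ]]), 'R': array([[-0.72357383,  0.69009433,  0.01451662],
       [ 0.40296336,  0.43940111, -0.80283696],
       [-0.56041185, -0.57506215, -0.59602188]]), 't': array([ 374.0305755 , -151.68195943, 1532.16020292])}
side {'K': array([[464.06393173,   0.        , 260.32035871],
       [  0.        , 464.06393173, 194.75284504],
       [  0.        ,   0.        ,   1.        ]]), 'R': array([[-0.80354085, -0.5951141 ,  0.01270101],
       [-0.38088283,  0.4976479 , -0.77927841],
       [ 0.45743894, -0.63101963, -0.62654916]]), 't': array([ 403.85537245,  245.42197886, 1394.65953991])}
wrist {'K': array([[268.63334967,   0.        , 256.32969994],
       [  0.        , 268.63334967, 192.78718553],
       [  0.        ,   0.        ,   1.        ]]), 'R': array([[ 0.36976773, -0.92912295, -0.00153985],
       [-0.88393373, -0.35229316,  0.30749098],
       [-0.2862394 , -0.11233911, -0.95154975]]), 't': array([-622.54662271,  -41.57634971,  380.06500721])}
```

View pics/a.png

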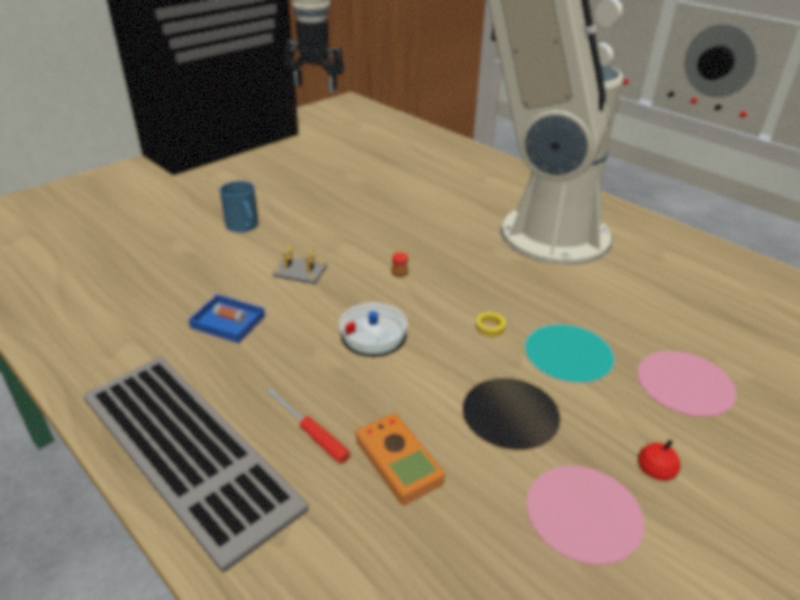

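View pics/b.png

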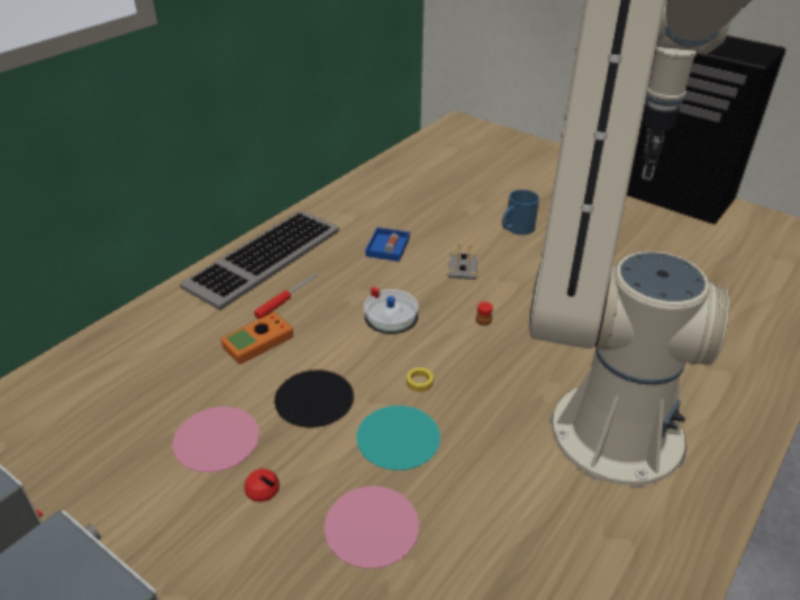

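The scene picture (800x600 scale) shows the dish with its lid at (373,328), red tab at (350,327) and blue knob at (373,317). The holder is at (300,268) and the tray with the brown fuse at (228,317). The side picture agrees: dish (391,310), holder (463,262).

There are four round mats in the scene picture: teal (570,353), pink (687,382), pink (585,513) and black (511,412). The black one at (511,412), which is (314,397) in the side view, is the one meant by its colour.

```bash
cat > h.py <<'E'
from rig import *
import cv2,numpy as np
def ray(c,p):
    d=c["R"].T@np.linalg.solve(c["K"],[p[0],p[1],1.]);o=-c["R"].T@c["t"];return o,d
def plane(c,p,z):
    o,d=ray(c,p);return o+d*(z-o[2])/d[2]
def tri(c1,p1,c2,p2):
    A=[];b=[]
    for c,p in((c1,p1),(c2,p2)):
        o,d=ray(c,p);d=d/np.linalg.norm(d);M=np.eye(3)-np.outer(d,d);A.append(M);b.append(M@o)
    return np.linalg.lstsq(np.vstack(A),np.hstack(b),rcond=None)[0]
def proj(c,X):
    q=c["K"]@(c["R"]@np.asarray(X,float)+c["t"]);return q[:2]/q[2]
def hsv(a):return cv2.cvtColor(a,cv2.COLOR_RGB2HSV)
def mask(a,lo,hi,roi=None):
    m=cv2.inRange(hsv(a),np.array(lo),np.array(hi))
    if roi is not None:
        k=np.zeros_like(m);x0,y0,x1,y1=[int(v) for v in roi];k[y0:y1,x0:x1]=255;m&=k
    return m
def big(m):
    n,l,s,c=cv2.connectedComponentsWithStats(m);i=1+np.argmax(s[1:,4]);return c[i],s[i],(l==i)
E
python3 - <<'E'
from h import *
a=np.load("pics/a.npy");b=np.load("pics/b.npy");ca=get_calibration("scene");cb=get_calibration("side")
f=lambda *r:[v*.64 for v in r]
def two(n,lo,hi,ra,rb):
    pa=big(mask(a,lo,hi,f(*ra)));pb=big(mask(b,lo,hi,f(*rb)))
    print(n,pa[0],pa[1],pb[0],pb[1],tri(ca,pa[0],cb,pb[0]).round(1));return pa,pb
two("knob",(105,120,60),(125,255,255),(360,305,390,335),(380,290,405,312))
two("tabA",(0,150,60),(8,255,255),(340,315,362,340),(365,280,385,300))
two("tabB",(172,150,60),(180,255,255),(340,315,362,340),(365,280,385,300))
pa,pb=two("mat",(0,0,0),(180,255,70),(450,370,570,455),(265,360,365,430))
print(plane(ca,pa[0],2),plane(cb,pb[0],2))
for n,c,im,r in(("s",ca,a,(270,240,330,290)),("b",cb,b,(440,240,485,285))):
    m=mask(im,(15,120,60),(32,255,255),f(*r));nn,l,s,ce=cv2.connectedComponentsWithStats(m)
    print([(ce[i].round(1),s[i][4]) for i in range(1,nn) if s[i][4]>3])
    m=mask(im,(0,0,60),(180,45,180),f(*r));p=big(m);q=cv2.minAreaRect(np.argwhere(p[2])[:,::-1].astype(np.float32))
    print("base",p[0],p[1],plane(c,p[0],12))
A=cv2.resize(a[int(140):310,165:400][:,:,::-1],None,fx=3.4,fy=3.4,interpolation=cv2.INTER_CUBIC)
cv2.imwrite("pics/crop1.png",A[:600])
E
```

```text
knob [238.44444444 202.88888889] [237 200   4   7  27] [249.5 192.5] [248 190   4   6  24] [559.8 -12.4  43.7]
tabA [223.69565217 209.34782609] [222 207   5   6  23] [239.52380952 186.38095238] [238 184   4   6  21] [609.5 -18.7  43.6]Traceback (most recent call last):
  File "<stdin>", line 9, in <module>
  File "<stdin>", line 5, in two
  File "h.py", line 21, in big
    n,l,s,c=cv2.connectedComponentsWithStats(m);i=1+np.argmax(s[1:,4]);return c[i],s[i],(l==i)
                                                    ~~~~~~~~~^^^^^^^^^
    return _wrapfunc(a, 'argmax', axis=axis, out=out, **kwds)
    return bound(*args, **kwds)
ValueError: attempt to get argmax of an empty sequence
```

```bash
python3 - <<'E'
from h import *
a=np.load("pics/a.npy");b=np.load("pics/b.npy");ca=get_calibration("scene");cb=get_calibration("side")
f=lambda *r:[v*.64 for v in r]
pa=big(mask(a,(0,0,0),(180,255,75),f(450,370,570,455)));pb=big(mask(b,(0,0,0),(180,255,75),f(265,360,365,430)))
print("mat",pa[1],pb[1],plane(ca,pa[0],2),plane(cb,pb[0],2))
def bb(s):return s[0]+s[2]/2-.5,s[1]+s[3]/2-.5
print(plane(ca,bb(pa[1]),2),plane(cb,bb(pb[1]),2))
for n,c,im,r in(("s",ca,a,(270,240,330,290)),("b",cb,b,(440,240,485,285))):
    m=mask(im,(15,120,60),(32,255,255),f(*r));nn,l,s,ce=cv2.connectedComponentsWithStats(m)
    print([(ce[i].round(1),s[i][4]) for i in range(1,nn) if s[i][4]>3])
    p=big(mask(im,(0,0,60),(180,60,180),f(*r)));print("base",p[0],p[1],plane(c,p[0],12))
A=cv2.resize(a[140:310,165:400][:,:,::-1],None,fx=3.4,fy=3.4,interpolation=cv2.INTER_CUBIC)
cv2.imwrite("pics/crop1.png",A[:600])
E
```

```text
mat [ 297  244   60   43 1976] [ 176  237   50   37 1442] [530.82255665 287.23156656   2.        ] [522.48647781 287.52600941   2.        ]
[530.82445621 287.50524696   2.        ] [522.064173   287.94596478   2.        ]
[(array([184.2, 163.5]), np.int32(40)), (array([198.5, 166.2]), np.int32(34))]
base [191.55960265 173.1192053 ] [175 165  34  16 302] [ 539.90135473 -262.11105448   12.        ]
[]
base [295.99107143 170.84821429] [287 162  19  17 224] [ 523.41261691 -259.05754587   12.        ]
```

View pics/crop1.png

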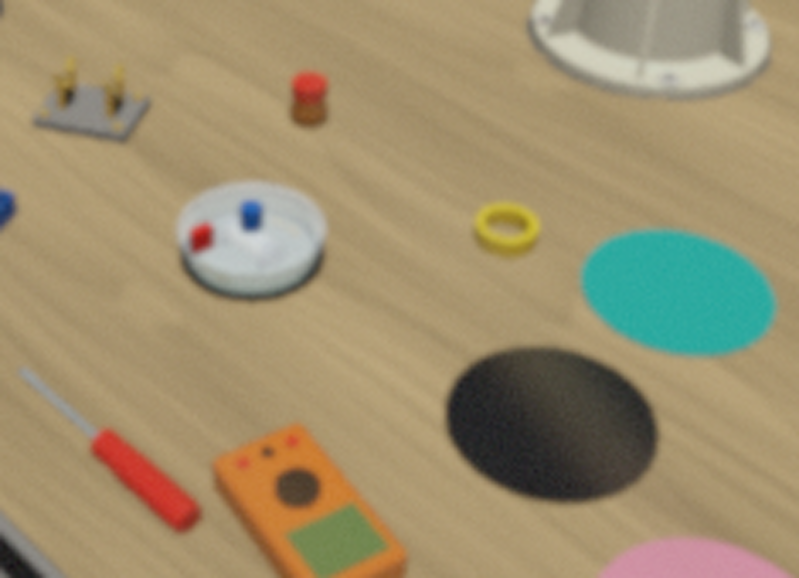

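The crop confirms the black mat at crop pixel (552,424), full-image (327,265), as the only black disc. The lid sits on the dish with its red tab at crop (201,237) and blue knob at (251,215). The empty holder is at (92,110).

```bash
cat >> h.py <<'E'
from scipy.spatial.transform import Rotation as Ro
def tool():
    s=sense();return np.array(s["eef_pos"]),Ro.from_euler("xyz",s["tcp_rot"]).as_matrix()
def go(P,yaw,say=True):
    "shift (tool axes) to TCP target P, then rotation vector to point down with yaw"
    p,R=tool();T=Ro.from_euler("xyz",[np.pi,0,yaw]).as_matrix()
    d=R.T@(np.array(P,float)-p);r=Ro.from_matrix(R.T@T).as_rotvec()
    print("shift",d.round(1),"turn",r.round(3),"q",sense()["qpos"].round(2));return d,r
E
python3 - <<'E'
from h import *
c=get_calibration("wrist");p,R=tool();C=-c["R"].T@c["t"]
print("cam in tool",(R.T@(C-p)).round(1),"view dir in tool",(R.T@c["R"][2]).round(3), "img right in tool",(R.T@c["R"][0]).round(2))
go([570,-15,230],-0.12);go([570,-15,230],3.02)
E
```

```text
cam in tool [  77.3   -1.6 -142.9] view dir in tool [-0.307 -0.     0.952] img right in tool [-0.  1.  0.]
shift [ 524.  -399.8    1.1] turn [-0.001  0.     0.499] q [-1.19  0.35  1.63 -0.    1.16 -0.  ]
shift [ 524.  -399.8    1.1] turn [-0.000e+00 -2.000e-03 -2.641e+00] q [-1.19  0.35  1.63 -0.    1.16 -0.  ]
```

```bash
python3 -m creep '[{"x":43.7,"y":-33.3},{"x":43.7,"y":-33.3},{"x":43.7,"y":-33.3},{"x":43.7,"y":-33.3},{"x":43.7,"y":-33.3},{"x":43.7,"y":-33.3},{"x":43.7,"y":-33.3},{"x":43.7,"y":-33.3},{"x":43.7,"y":-33.3},{"x":43.7,"y":-33.3},{"x":43.7,"y":-33.3},{"x":43.7,"y":-33.3},{"rz":0.166,"hand":30},{"rz":0.166},{"rz":0.167},{},{}]' 60
python3 - <<'E'
from h import *
c=get_calibration("wrist");a=grab_frame("wrist");np.save("pics/w1.npy",a)
go([570,-15,230],-0.12)
for n,lo,hi in(("knob",(105,120,50),(125,255,255)),("tab",(0,150,60),(8,255,255))):
    q=big(mask(a,lo,hi));print(n,q[0],q[1],plane(c,q[0],42).round(1), proj(c,[560,-12,42]),proj(c,[609,-19,42]))
cv2.imwrite("pics/w1.png",a[:,:,::-1])
E
```

```text
shift [ 524.1 -399.9    1.1] turn [-0.001  0.     0.499] q [-1.19  0.35  1.63 -0.    1.16 -0.  ]schema error: expected keys x, y, z, rx, ry, rz, hand
Traceback (most recent call last):
  File "h.py", line 21, in big
    n,l,s,c=cv2.connectedComponentsWithStats(m);i=1+np.argmax(s[1:,4]);return c[i],s[i],(l==i)
                                                    ~~~~~~~~~^^^^^^^^^
ValueError: attempt to get argmax of an empty sequence
```

```bash
python3 -m creep '[{"x":43.7,"y":-33.3},{"x":43.7,"y":-33.3},{"x":43.7,"y":-33.3},{"x":43.7,"y":-33.3},{"x":43.7,"y":-33.3},{"x":43.7,"y":-33.3},{"x":43.7,"y":-33.3},{"x":43.7,"y":-33.3},{"x":43.7,"y":-33.3},{"x":43.7,"y":-33.3},{"x":43.7,"y":-33.3},{"x":43.7,"y":-33.3},{"rz":0.166,"hand":30},{"rz":0.166},{"rz":0.167},{"x":0},{"x":0}]' 60
```

```text
schema error: expected keys x, y, z, rx, ry, rz, hand
```

```bash
python3 -m creep '[{"x":43.7,"y":-33.3,"z":0,"rx":0,"ry":0,"rz":0,"hand":30},{"x":43.7,"y":-33.3,"z":0,"rx":0,"ry":0,"rz":0,"hand":30},{"x":43.7,"y":-33.3,"z":0,"rx":0,"ry":0,"rz":0,"hand":30},{"x":43.7,"y":-33.3,"z":0,"rx":0,"ry":0,"rz":0,"hand":30},{"x":43.7,"y":-33.3,"z":0,"rx":0,"ry":0,"rz":0,"hand":30},{"x":43.7,"y":-33.3,"z":0,"rx":0,"ry":0,"rz":0,"hand":30},{"x":43.7,"y":-33.3,"z":0,"rx":0,"ry":0,"rz":0,"hand":30},{"x":43.7,"y":-33.3,"z":0,"rx":0,"ry":0,"rz":0,"hand":30},{"x":43.7,"y":-33.3,"z":0,"rx":0,"ry":0,"rz":0,"hand":30},{"x":43.7,"y":-33.3,"z":0,"rx":0,"ry":0,"rz":0,"hand":30},{"x":43.7,"y":-33.3,"z":0,"rx":0,"ry":0,"rz":0,"hand":30},{"x":43.7,"y":-33.3,"z":0,"rx":0,"ry":0,"rz":0,"hand":30},{"x":0,"y":0,"z":0,"rx":0,"ry":0,"rz":0.166,"hand":30},{"x":0,"y":0,"z":0,"rx":0,"ry":0,"rz":0.166,"hand":30},{"x":0,"y":0,"z":0,"rx":0,"ry":0,"rz":0.167,"hand":30},{"x":0,"y":0,"z":0,"rx":0,"ry":0,"rz":0,"hand":30}]' 60
python3 - <<'E'
from h import *
c=get_calibration("wrist");a=grab_frame("wrist");np.save("pics/w1.npy",a)
cv2.imwrite("pics/w1.png",a[:,:,::-1])
go([570,-15,230],-0.12)
for n,lo,hi in(("knob",(105,120,50),(125,255,255)),("tab",(0,150,60),(8,255,255))):
    q=big(mask(a,lo,hi));print(n,q[0],q[1],plane(c,q[0],42).round(1), proj(c,[560,-12,42]),proj(c,[609,-19,42]))
E
```

```text
clock: 2.15
eef_pos: [570.4, -15.4, 231.0]
tcp_rot: [3.142, 0.0, -0.119]
contact_force: [0.0, -0.0, 0.1]
opening: 0.354
grasp_force: 0.0
shift [-0.5 -0.4  1.1] turn [0.    0.    0.003] q [-0.03  0.27  1.75 -0.    1.12  1.66]
knob [417.14162266  26.68266923] [ 363    0  126   70 4166] [ 706.9 -206.1   42. ] [255.24237177 177.90008654] [256.12132884 138.58337895]
tab [93.11716172  3.90264026] [ 60   0  82  12 606] [769.  135.5  42. ] [255.24237177 177.90008654] [256.12132884 138.58337895]
```

View pics/w1.png

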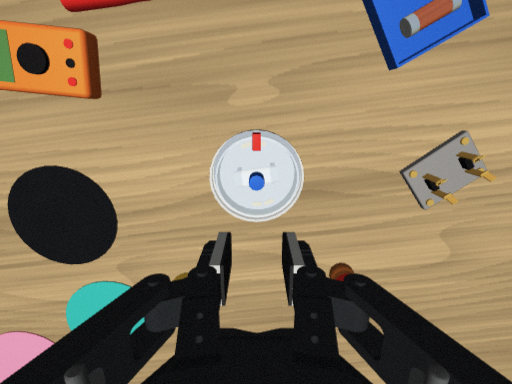

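The wrist view shows the lid centred at (257,175), its tab at (257,141) and knob at (257,181). The fuse lies about horizontal under the lid near (257,174). The holder is at (447,170), turned about 27°, and the black mat is at (63,214).

```bash
python3 - <<'E'
from h import *
c=get_calibration("wrist");a=np.load("pics/w1.npy")
k=big(mask(a,(105,120,50),(125,255,255),(225,130,290,220)));t=big(mask(a,(0,150,60),(8,255,255),(225,120,290,165)))
K=plane(c,k[0],42);T=plane(c,t[0],42);print("knob",K.round(1),"tab",T.round(1),"ang",np.arctan2(*(T-K)[1::-1]),k[1],t[1])
m=big(mask(a,(0,0,0),(180,255,60),(0,150,125,275)));print("mat",m[1],plane(c,m[0],2).round(1))
g=mask(a,(0,0,70),(180,60,190),(385,120,505,220));q=big(g);r=cv2.minAreaRect(np.argwhere(q[2])[:,::-1].astype(np.float32))
pts=np.array([plane(c,p,12) for p in cv2.boxPoints(r)]);print("holder",r,pts.round(1).tolist(),pts.mean(0))
w=np.array([plane(c,p,12)[:2] for p in np.argwhere(q[2])[:,::-1]],np.float32);print(cv2.minAreaRect(w))
y=mask(a,(12,100,60),(35,255,255),(425,140,500,210));n,l,s,ce=cv2.connectedComponentsWithStats(y)
E
sed -n '/never/p' /dev/null
```

```text
knob [555.8 -12.7  42. ] tab [606.2 -18.5  42. ] ang -0.11521971187992061 [249 172  15  18 218] [253 133   8  17 120]
mat [   8  166  109   98 8188] [527.  282.8   2. ]
holder ((445.5000305175781, 170.0), (46.533912658691406, 78.43984985351562), 57.9946174621582) [[538.7, -210.4, 12.0], [585.2, -294.7, 12.0], [527.1, -334.9, 12.0], [475.3, -248.6, 12.0]] [ 531.57846446 -272.13711871   12.        ]
((530.6986083984375, -271.53131103515625), (70.94775390625, 95.59964752197266), 30.301671981811523)
```

```bash
python3 - <<'E'
from h import *
go([607,-18.5,110],-0.115)
E
```

```text
shift [ 36.7  -1.3 121.1] turn [ 0.     0.    -0.002] q [-0.03  0.27  1.75 -0.    1.12  1.66]
```

```bash
python3 -m creep '[{"x":12.2,"y":-0.4,"z":40.3,"rx":0,"ry":0,"rz":0,"hand":30},{"x":12.2,"y":-0.4,"z":40.3,"rx":0,"ry":0,"rz":0,"hand":30},{"x":12.3,"y":-0.5,"z":40.4,"rx":0,"ry":0,"rz":0,"hand":30},{"x":0,"y":0,"z":0,"rx":0,"ry":0,"rz":0,"hand":30}]'
python3 - <<'E'
from h import *
c=get_calibration("wrist");a=grab_frame("wrist");np.save("pics/w2.npy",a)
cv2.imwrite("pics/w2.png",a[:,:,::-1])
for n,lo,hi in(("knob",(105,120,50),(125,255,255)),("tab",(0,150,60),(8,255,255))):
    u=proj(c,[556,-12.7,42] if n=="knob" else [607,-18.5,42]);q=big(mask(a,lo,hi,(max(u[0]-60,0),max(u[1]-60,0),u[0]+60,u[1]+60)))
    r=cv2.minAreaRect(np.argwhere(q[2])[:,::-1].astype(np.float32))
    print(n,u,q[0],q[1],plane(c,q[0],42).round(1),plane(c,r[0],42).round(1),r)
go([607,-18.5,34],-0.115)
E
```

```text
clock: 2.7
eef_pos: [605.4, -18.7, 107.3]
tcp_rot: [3.141, 0.006, -0.117]
contact_force: [-0.5, 0.2, 0.7]
opening: 0.353
grasp_force: 0.0
knob [256.97110767 256.00637971] [256.91566265 256.51462995] [246 241  23  31 581] [555.5 -12.6  42. ] [556.  -12.7  42. ] ((257.0, 256.0), (30.0, 22.0), 90.0)
tab [256.7603014 201.3587891] [256.89053254 202.61538462] [251 188  13  30 338] [605.9 -18.5  42. ] [606.  -18.6  42. ] ((257.0, 202.5), (29.0, 12.0), 90.0)
shift [ 0.9 -0.3 75.4] turn [ 0.     0.003 -0.003] q [-0.03  0.46  1.77  0.    0.91  1.66]
```

View pics/w2.png

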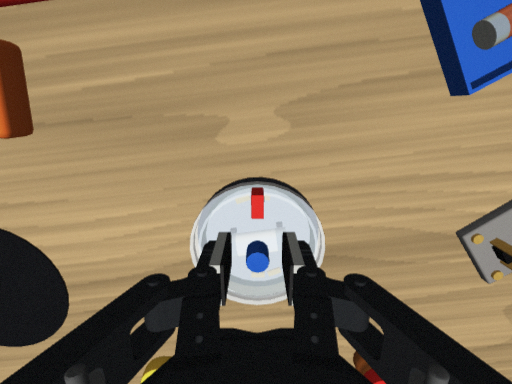

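The close view shows the tab upright at (257,203), the knob at (257,256) and the fingers straddling their line, so the aim is right.

```bash
python3 -m creep '[{"x":0.4,"y":-0.1,"z":30,"rx":0,"ry":0,"rz":0,"hand":30},{"x":0.4,"y":-0.1,"z":30,"rx":0,"ry":0,"rz":0,"hand":30},{"x":0,"y":0,"z":6,"rx":0,"ry":0,"rz":0,"hand":30},{"x":0,"y":0,"z":0,"rx":0,"ry":0,"rz":0,"hand":30},{"x":0,"y":0,"z":0,"rx":0,"ry":0,"rz":0,"hand":30}]'
python3 -c "
from h import *
go([606,-18.5,35],-0.115)"
```

```text
clock: 3.38
eef_pos: [609.1, -18.6, 46.1]
tcp_rot: [-3.141, -0.002, -0.12]
contact_force: [0.2, 0.6, -0.3]
opening: 0.355
grasp_force: 0.0
shift [-3.1  0.3 11. ] turn [-0.    -0.003 -0.005] q [-0.03  0.55  1.8   0.    0.79  1.66]
```

```bash
python3 -m creep '[{"x":-2,"y":0,"z":5,"rx":0,"ry":0,"rz":0,"hand":30},{"x":0,"y":0,"z":4,"rx":0,"ry":0,"rz":0,"hand":30},{"x":0,"y":0,"z":0,"rx":0,"ry":0,"rz":0,"hand":30},{"x":0,"y":0,"z":0,"rx":0,"ry":0,"rz":0,"hand":5},{"x":0,"y":0,"z":0,"rx":0,"ry":0,"rz":0,"hand":5},{"x":0,"y":0,"z":0,"rx":0,"ry":0,"rz":0,"hand":5},{"x":0,"y":0,"z":0,"rx":0,"ry":0,"rz":0,"hand":5}]' 60
python3 -c "
from h import *
go([606,-18.5,35],-0.115)"
```

```text
clock: 4.25
eef_pos: [606.2, -18.3, 35.4]
tcp_rot: [3.142, -0.0, -0.12]
contact_force: [0.1, -0.4, 1.4]
opening: 0.099
grasp_force: 59.1
shift [-0.2  0.2  0.4] turn [ 0.    -0.    -0.005] q [-0.03  0.57  1.81 -0.    0.77  1.66]
```

```bash
python3 -m creep '[{"x":-0.2,"y":0,"z":-3.1,"rx":0,"ry":0.03,"rz":0,"hand":5},{"x":-0.2,"y":0,"z":-3.1,"rx":0,"ry":0.03,"rz":0,"hand":5},{"x":-0.2,"y":0,"z":-3.1,"rx":0,"ry":0.03,"rz":0,"hand":5},{"x":-0.2,"y":0,"z":-3.1,"rx":0,"ry":0.03,"rz":0,"hand":5},{"x":0,"y":0,"z":0,"rx":0,"ry":0,"rz":0,"hand":5}]' 60
python3 -c "
from h import *
print(sense()['contact_force'],sense()['wrist_torque'])"
```

```text
clock: 4.88
eef_pos: [604.0, -18.0, 47.8]
tcp_rot: [3.142, -0.12, -0.12]
contact_force: [0.2, -0.0, -0.4]
opening: 0.101
grasp_force: 59.0
[ 0.17043171 -0.04767649 -0.38517965] [0.03947202 0.10969479 0.03417874]
```

```bash
python3 -m creep '[{"x":-0.2,"y":0,"z":-3.1,"rx":0,"ry":0.03,"rz":0,"hand":5},{"x":-0.2,"y":0,"z":-3.1,"rx":0,"ry":0.03,"rz":0,"hand":5},{"x":-0.2,"y":0,"z":-3.1,"rx":0,"ry":0.03,"rz":0,"hand":5},{"x":-0.2,"y":0,"z":-3.1,"rx":0,"ry":0.03,"rz":0,"hand":5},{"x":0,"y":0,"z":0,"rx":0,"ry":0,"rz":0,"hand":5},{"x":0,"y":0,"z":0,"rx":0,"ry":0,"rz":0,"hand":5}]' 60
python3 - <<'E'
from h import *
print(sense()['contact_force'],sense()['wrist_torque'])
b=grab_frame("side");u=proj(get_calibration("side"),[556,-13,35]);x,y=u.astype(int)
cv2.imwrite("pics/b2.png",cv2.resize(b[y-60:y+50,x-75:x+75,::-1],None,fx=5,fy=5,interpolation=cv2.INTER_CUBIC))
E
```

```text
clock: 5.62
eef_pos: [601.2, -17.8, 59.3]
tcp_rot: [3.141, -0.238, -0.12]
contact_force: [-3.5, 0.1, -1.6]
opening: 0.102
grasp_force: 59.0
[-3.52093762  0.10256441 -1.55795406] [ 0.04221243  0.77820684 -0.05542379]
```

View pics/b2.png

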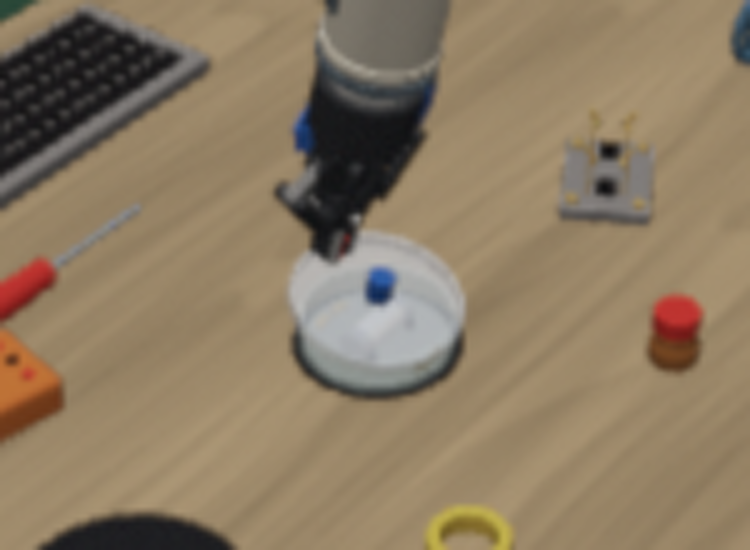

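The side crop shows the lid tilted up at the tab (340,240), with its near edge still resting on the dish rim near (380,380). Next I lift it clear.

```bash
python3 -m creep '[{"x":0.6,"y":0,"z":-3.9,"rx":0,"ry":0,"rz":0,"hand":5},{"x":1.2,"y":0,"z":-4.9,"rx":0,"ry":0,"rz":0,"hand":5},{"x":2.4,"y":0,"z":-9.7,"rx":0,"ry":0,"rz":0,"hand":5},{"x":4.7,"y":0,"z":-19.4,"rx":0,"ry":0,"rz":0,"hand":5},{"x":7,"y":0,"z":-29.1,"rx":0,"ry":0,"rz":0,"hand":5},{"x":7,"y":0,"z":-29.1,"rx":0,"ry":0,"rz":0,"hand":5},{"x":0,"y":0,"z":0,"rx":0,"ry":-0.06,"rz":0,"hand":5},{"x":0,"y":0,"z":0,"rx":0,"ry":-0.06,"rz":0,"hand":5},{"x":0,"y":0,"z":0,"rx":0,"ry":-0.06,"rz":0,"hand":5},{"x":0,"y":0,"z":0,"rx":0,"ry":-0.058,"rz":0,"hand":5},{"x":0,"y":0,"z":0,"rx":0,"ry":0,"rz":0,"hand":5}]' 60
python3 - <<'E'
from h import *
print(sense()['contact_force'],sense()['wrist_torque'])
c=get_calibration("wrist");a=grab_frame("wrist");np.save("pics/w3.npy",a);p,R=tool()
for n,lo,hi in(("knob",(105,120,50),(125,255,255)),("tab",(0,150,60),(8,255,255))):
    q=big(mask(a,lo,hi,(210,100,310,290)));X=plane(c,q[0],p[2]+7);print(n,q[0],q[1],(R.T@(X-p)).round(1))
go([526+50,285-6,150],-0.117)
c=get_calibration("scene");s=grab_frame("scene");d=grab_frame("side");cd=get_calibration("side")
k=[]
for im,cc in((s,c),(d,cd)):
    u=proj(cc,p-R[:,0]*50+[0,0,7]);q=big(mask(im,(105,120,50),(125,255,255),(u[0]-12,u[1]-12,u[0]+12,u[1]+12)));k.append(q[0])
print("knob tri",tri(c,k[0],cd,k[1]),p)
E
```

```text
clock: 7.05
eef_pos: [603.0, -17.8, 159.5]
tcp_rot: [-3.141, -0.005, -0.12]
contact_force: [-0.0, 0.4, -1.3]
opening: 0.102
grasp_force: 58.9
[-0.02184818  0.37263892 -1.34646376] [ 0.05505952 -0.07687368  0.00761906]Traceback (most recent call last):
  File "<stdin>", line 5, in <module>
  File "h.py", line 21, in big
    n,l,s,c=cv2.connectedComponentsWithStats(m);i=1+np.argmax(s[1:,4]);return c[i],s[i],(l==i)
                                                    ~~~~~~~~~^^^^^^^^^
    return _wrapfunc(a, 'argmax', axis=axis, out=out, **kwds)
    return bound(*args, **kwds)
ValueError: attempt to get argmax of an empty sequence
```

```bash
python3 - <<'E'
from h import *
p,R=tool()
go([526.5+50,285-6,150],-0.117)
k=[];C=[]
for n in("scene","side"):
    im=grab_frame(n);np.save(f"pics/{n}3.npy",im);cc=get_calibration(n)
    u=proj(cc,p-R[:,0]*50+[0,0,7]);m=mask(im,(103,110,40),(127,255,255),(u[0]-14,u[1]-14,u[0]+14,u[1]+14));print(n,u.round(1),m.sum()//255)
    if m.any():k.append(big(m)[0]);C.append(cc);print(k[-1])
if len(k)==2:X=tri(C[0],k[0],C[1],k[1]);print("knob",X,(R.T@(X-p)))
E
```

```text
shift [ -61.2 -291.5    8.9] turn [-0.    -0.005 -0.003] q [-0.03  0.39  1.75 -0.    0.99  1.66]
scene [240.4 166.1] 40
[239.275 165.525]
side [251.  164.8] 100
[257.16666667 153.35416667]
knob [551.35782591 -30.19874691 180.2019104 ] [-48.91511317  18.47846044 -21.26880963]
```

```bash
python3 -m creep '[{"x":-7.6,"y":-36.4,"z":0,"rx":0,"ry":-0.005,"rz":0,"hand":5},{"x":-7.7,"y":-36.4,"z":0,"rx":0,"ry":0,"rz":0,"hand":5},{"x":-7.6,"y":-36.4,"z":0,"rx":0,"ry":0,"rz":0,"hand":5},{"x":-7.7,"y":-36.4,"z":0,"rx":0,"ry":0,"rz":0,"hand":5},{"x":-7.6,"y":-36.4,"z":0,"rx":0,"ry":0,"rz":0,"hand":5},{"x":-7.7,"y":-36.4,"z":0,"rx":0,"ry":0,"rz":0,"hand":5},{"x":-7.6,"y":-36.4,"z":0,"rx":0,"ry":0,"rz":0,"hand":5},{"x":-7.7,"y":-36.4,"z":10,"rx":0,"ry":0,"rz":0,"hand":5},{"x":0,"y":0,"z":30,"rx":0,"ry":0,"rz":0,"hand":5},{"x":0,"y":0,"z":30,"rx":0,"ry":0,"rz":0,"hand":5},{"x":0,"y":0,"z":25,"rx":0,"ry":0,"rz":0,"hand":5},{"x":0,"y":0,"z":20,"rx":0,"ry":0,"rz":0,"hand":5},{"x":0,"y":0,"z":10,"rx":0,"ry":0,"rz":0,"hand":5},{"x":0,"y":0,"z":6,"rx":0,"ry":0,"rz":0,"hand":5},{"x":0,"y":0,"z":0,"rx":0,"ry":0,"rz":0,"hand":5},{"x":0,"y":0,"z":0,"rx":0,"ry":0,"rz":0,"hand":5}]' 60
python3 -c "
from h import *
go([576.5,279,20],-0.117);s=sense();print(s['contact_force'],s['wrist_torque'])"
```

```text
clock: 9.2
eef_pos: [575.5, 279.0, 28.4]
tcp_rot: [-3.141, 0.002, -0.12]
contact_force: [-0.1, -0.1, -1.0]
opening: 0.099
grasp_force: 58.9
shift [ 1.  -0.1  8.4] turn [-0.001  0.002 -0.003] q [0.45 0.61 1.73 0.   0.8  2.14]
[-0.08562218 -0.0811952  -1.02913719] [-0.01115154 -0.02268949 -0.04057404]
```

```bash
python3 -m creep '[{"x":0,"y":0,"z":3.5,"rx":0,"ry":0,"rz":0,"hand":5},{"x":0,"y":0,"z":3.5,"rx":0,"ry":0,"rz":0,"hand":5},{"x":0,"y":0,"z":2,"rx":0,"ry":0,"rz":0,"hand":5},{"x":0,"y":0,"z":1,"rx":0,"ry":0,"rz":0,"hand":5},{"x":0,"y":0,"z":0,"rx":0,"ry":0,"rz":0,"hand":5},{"x":0,"y":0,"z":0,"rx":0,"ry":0,"rz":0,"hand":5}]' 60
python3 -c "
from h import *
s=sense();print(s['contact_force'],s['wrist_torque'])"
```

```text
clock: 9.95
eef_pos: [575.1, 278.8, 17.7]
tcp_rot: [-3.141, 0.003, -0.12]
contact_force: [-0.2, -0.0, -1.3]
opening: 0.099
grasp_force: 59.0
[-0.18598394 -0.02210522 -1.30124191] [-0.02249605 -0.08749869 -0.00183229]
```

```bash
python3 -m creep '[{"x":0,"y":0,"z":0.7,"rx":0,"ry":0,"rz":0,"hand":5},{"x":0,"y":0,"z":0.7,"rx":0,"ry":0,"rz":0,"hand":5},{"x":0,"y":0,"z":0,"rx":0,"ry":0,"rz":0,"hand":5},{"x":0,"y":0,"z":0,"rx":0,"ry":0,"rz":0,"hand":5}]' 60
python3 -c "
from h import *
s=sense();print(s['contact_force'],s['wrist_torque'])"
```

```text
clock: 10.45
eef_pos: [575.1, 278.9, 17.4]
tcp_rot: [-3.141, 0.003, -0.12]
contact_force: [-3.2, -1.6, 10.1]
opening: 0.1
grasp_force: 60.6
[-3.24425523 -1.59411771 10.06561944] [-0.28732721  0.56733611  0.00705879]
```

```bash
python3 -m creep '[{"x":0,"y":0,"z":-0.6,"rx":0,"ry":0,"rz":0,"hand":5},{"x":0,"y":0,"z":0,"rx":0,"ry":0,"rz":0,"hand":28},{"x":0,"y":0,"z":0,"rx":0,"ry":0,"rz":0,"hand":28},{"x":0,"y":0,"z":0,"rx":0,"ry":0,"rz":0,"hand":28},{"x":0,"y":0,"z":-15,"rx":0,"ry":0,"rz":0,"hand":28},{"x":0,"y":0,"z":-40,"rx":0,"ry":0,"rz":0,"hand":28},{"x":0,"y":0,"z":-50,"rx":0,"ry":0,"rz":0,"hand":45},{"x":0,"y":0,"z":-50,"rx":0,"ry":0,"rz":0,"hand":45},{"x":0,"y":0,"z":-20,"rx":0,"ry":0,"rz":0,"hand":45},{"x":0,"y":0,"z":0,"rx":0,"ry":0,"rz":0,"hand":45}]' 60
python3 - <<'E'
from h import *
go([556,-13,190],-0.12)
c=get_calibration("wrist");a=grab_frame("wrist");np.save("pics/w4.npy",a)
u=proj(c,[526,285,24]);v=proj(c,[576,279,24]);print(u,v)
for n,lo,hi,w in(("knob",(105,120,50),(125,255,255),u),("tab",(0,150,60),(8,255,255),v)):
    m=mask(a,lo,hi,(w[0]-25,max(w[1]-25,0),w[0]+25,w[1]+25))
    if m.any(): q=big(m);print(n,q[0],q[1],plane(c,q[0],24).round(1))
E
```

```text
clock: 11.7
eef_pos: [576.3, 279.1, 193.7]
tcp_rot: [-3.14, 0.0, -0.12]
contact_force: [-0.4, 0.5, -0.7]
opening: 0.525
grasp_force: 0.0
shift [ 14.9 292.4   3.2] turn [-0.002  0.    -0.   ] q [0.45 0.41 1.63 0.   1.09 2.14]
[257.30948755 212.67207163] [257.32255149 173.54317704]
knob [256.99215686 213.4745098 ] [249 204  17  20 255] [525.  285.5  24. ]
tab [256.60784314 174.87581699] [253 165   9  20 153] [574.5 280.   24. ]
```

```bash
python3 -m creep '[{"x":2.5,"y":41.8,"z":0,"rx":0,"ry":0,"rz":0,"hand":45},{"x":2.5,"y":41.8,"z":0,"rx":0,"ry":0,"rz":0,"hand":45},{"x":2.5,"y":41.8,"z":0,"rx":0,"ry":0,"rz":0,"hand":45},{"x":2.5,"y":41.8,"z":0,"rx":0,"ry":0,"rz":0,"hand":45},{"x":2.5,"y":41.8,"z":0,"rx":0,"ry":0,"rz":0,"hand":45},{"x":2.5,"y":41.8,"z":0,"rx":0,"ry":0,"rz":0,"hand":45},{"x":0,"y":41.6,"z":0,"rx":0,"ry":0,"rz":0,"hand":45},{"x":0,"y":0,"z":0,"rx":0,"ry":0,"rz":-0.174,"hand":45},{"x":0,"y":0,"z":0,"rx":0,"ry":0,"rz":-0.174,"hand":45},{"x":0,"y":0,"z":0,"rx":0,"ry":0,"rz":-0.174,"hand":45},{"x":0,"y":0,"z":0,"rx":0,"ry":0,"rz":-0.174,"hand":45},{"x":0,"y":0,"z":0,"rx":0,"ry":0,"rz":-0.174,"hand":45},{"x":0,"y":0,"z":0,"rx":0,"ry":0,"rz":-0.174,"hand":45},{"x":0,"y":0,"z":0,"rx":0,"ry":0,"rz":-0.174,"hand":45},{"x":0,"y":0,"z":0,"rx":0,"ry":0,"rz":-0.174,"hand":45},{"x":0,"y":0,"z":0,"rx":0,"ry":0,"rz":-0.174,"hand":45},{"x":0,"y":0,"z":0,"rx":0,"ry":0,"rz":0,"hand":45}]' 60
python3 - <<'E'
from h import *
c=get_calibration("wrist");a=grab_frame("wrist");np.save("pics/w5.npy",a)
go([556,-13,190],1.45);u=proj(c,[556,-13,15]);print(u);x,y=u.astype(int)
cv2.imwrite("pics/w5.png",cv2.resize(a[y-60:y+60,x-75:x+75,::-1],None,fx=5,fy=5,interpolation=cv2.INTER_CUBIC));print(x-75,y-60)
E
```

```text
clock: 13.88
eef_pos: [554.1, -13.3, 189.8]
tcp_rot: [-3.135, 0.0, 1.445]
contact_force: [0.3, -0.5, 0.9]
opening: 0.531
grasp_force: 0.0
shift [0.5 1.6 0.2] turn [-0.006  0.    -0.008] q [-0.03  0.29  1.82  0.    1.03  0.1 ]
[260.53707413 174.24222596]
185 114
```

View pics/w5.png

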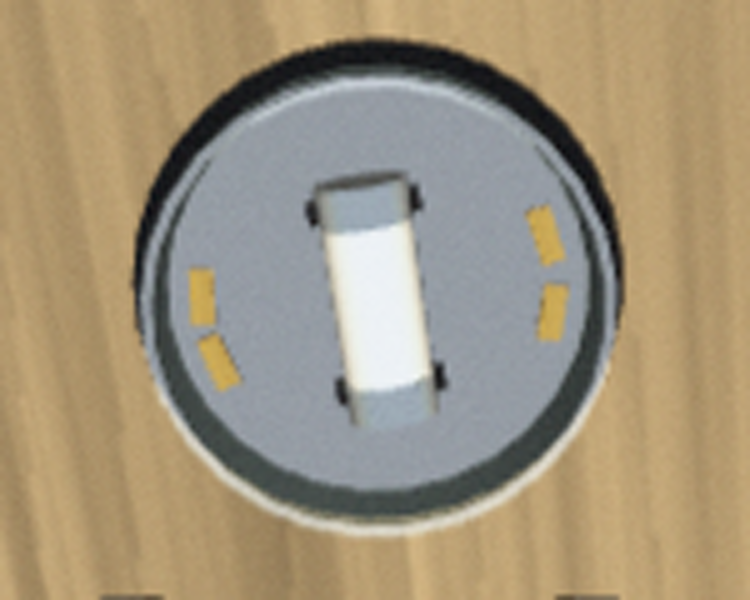

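The crop shows the fuse lying in its cradle, its white body from crop (370,230) to (395,390). Its axis is turned about 8° from the tool's x.

```bash
python3 - <<'E'
from h import *
c=get_calibration("wrist");a=np.load("pics/w5.npy")
q=big(mask(a,(0,0,215),(180,60,255),(245,150,278,200)));P=np.argwhere(q[2])[:,::-1]
print(q[0],q[1])
for z in(15,26):
    w=np.array([plane(c,p,z)[:2] for p in P],np.float32);r=cv2.minAreaRect(w);v=cv2.fitLine(w,2,0,.01,.01).ravel()
    print(z,np.round(r[0],1),np.round(r[1],1),r[2],np.arctan2(v[1],v[0]))
E
```

```text
[260.4        175.02626263] [251 159  20  33 495]
15 [556.  -14.8] [19.  39.9] 1.2892792224884033 -1.5646456
26 [556.3 -12. ] [18.4 38.5] 1.2892723083496094 -1.5646456
```

```bash
python3 -m creep '[{"x":0,"y":0,"z":0,"rx":0,"ry":0,"rz":-0.135,"hand":45},{"x":0.8,"y":1.9,"z":40,"rx":0,"ry":0,"rz":0,"hand":45},{"x":0,"y":0,"z":50,"rx":0,"ry":0,"rz":0,"hand":45},{"x":0,"y":0,"z":30,"rx":0,"ry":0,"rz":0,"hand":45},{"x":0,"y":0,"z":20,"rx":0,"ry":0,"rz":0,"hand":45},{"x":0,"y":0,"z":0,"rx":0,"ry":0,"rz":0,"hand":45},{"x":0,"y":0,"z":0,"rx":0,"ry":0,"rz":0,"hand":45}]' 60
python3 -c "
from h import *
go([556,-12.5,6.5],1.58)"
```

```text
clock: 14.8
eef_pos: [557.1, -12.5, 52.2]
tcp_rot: [-3.139, -0.0, 1.579]
contact_force: [0.0, 0.1, 0.4]
opening: 0.527
grasp_force: 0.0
shift [-0.  -0.9 45.7] turn [-0.003 -0.    -0.001] q [-0.03  0.48  1.91  0.    0.75 -0.03]
```

```bash
python3 -m creep '[{"x":0,"y":-0.9,"z":18,"rx":0,"ry":0,"rz":0,"hand":45},{"x":0,"y":0,"z":15,"rx":0,"ry":0,"rz":0,"hand":45},{"x":0,"y":0,"z":8,"rx":0,"ry":0,"rz":0,"hand":45},{"x":0,"y":0,"z":4,"rx":0,"ry":0,"rz":0,"hand":45},{"x":0,"y":0,"z":0,"rx":0,"ry":0,"rz":0,"hand":45},{"x":0,"y":0,"z":0,"rx":0,"ry":0,"rz":0,"hand":15},{"x":0,"y":0,"z":0,"rx":0,"ry":0,"rz":0,"hand":15},{"x":0,"y":0,"z":0,"rx":0,"ry":0,"rz":0,"hand":15},{"x":0,"y":0,"z":0,"rx":0,"ry":0,"rz":0,"hand":15},{"x":0,"y":0,"z":0,"rx":0,"ry":0,"rz":0,"hand":15}]' 80
python3 -c "
from h import *
go([556,-12.5,6.5],1.58)"
```

```text
clock: 16.05
eef_pos: [556.6, -12.5, 7.6]
tcp_rot: [-3.14, -0.0, 1.581]
contact_force: [0.7, 0.0, 6.3]
opening: 0.227
grasp_force: 78.3
shift [-0.  -0.6  1.1] turn [-0.001 -0.     0.001] q [-0.03  0.56  1.92  0.    0.66 -0.04]
```

```bash
python3 -m creep '[{"x":0,"y":0,"z":-5,"rx":0,"ry":0,"rz":0,"hand":15},{"x":0,"y":0,"z":-15,"rx":0,"ry":0,"rz":0,"hand":15},{"x":0,"y":0,"z":-40,"rx":0,"ry":0,"rz":0,"hand":15},{"x":0,"y":0,"z":-50,"rx":0,"ry":0,"rz":0,"hand":15},{"x":0,"y":0,"z":-30,"rx":0,"ry":0,"rz":0,"hand":15},{"x":0,"y":0,"z":-10,"rx":0,"ry":0,"rz":0,"hand":15},{"x":0,"y":0,"z":0,"rx":0,"ry":0,"rz":0,"hand":15}]' 100
python3 -c "
from h import *
go([531,-271.5,155],2.10)"
```

```text
clock: 16.92
eef_pos: [556.2, -12.5, 157.1]
tcp_rot: [-3.139, -0.0, 1.581]
contact_force: [-0.0, 0.5, -1.2]
opening: 0.218
grasp_force: 98.0
shift [-258.7  -27.8    2.1] turn [-0.002 -0.001 -0.519] q [-0.03  0.33  1.85  0.    0.96 -0.04]
```

```bash
python3 -m creep '[{"x":-38.8,"y":0.2,"z":0,"rx":0,"ry":0,"rz":0,"hand":15},{"x":-38.8,"y":0.2,"z":0,"rx":0,"ry":0,"rz":0,"hand":15},{"x":-38.8,"y":0.2,"z":0,"rx":0,"ry":0,"rz":0,"hand":15},{"x":-38.8,"y":0.2,"z":0,"rx":0,"ry":0,"rz":0,"hand":15},{"x":-38.8,"y":0.2,"z":0,"rx":0,"ry":0,"rz":0,"hand":15},{"x":-38.8,"y":0.2,"z":0,"rx":0,"ry":0,"rz":0,"hand":15},{"x":-38.8,"y":0.2,"z":0,"rx":0,"ry":0,"rz":0,"hand":15},{"x":-38.8,"y":0.2,"z":0,"rx":0,"ry":0,"rz":0,"hand":15},{"x":0,"y":0,"z":0,"rx":0,"ry":0,"rz":-0.173,"hand":15},{"x":0,"y":0,"z":0,"rx":0,"ry":0,"rz":-0.173,"hand":15},{"x":0,"y":0,"z":0,"rx":0,"ry":0,"rz":-0.173,"hand":15},{"x":0,"y":0,"z":0,"rx":0,"ry":0,"rz":0,"hand":15},{"x":0,"y":0,"z":0,"rx":0,"ry":0,"rz":0,"hand":15}]' 100
python3 - <<'E'
from h import *
c=get_calibration("wrist");a=grab_frame("wrist");np.save("pics/w6.npy",a)
go([561,-323,155],2.10);print(proj(c,[531,-271.5,35]))
cv2.imwrite("pics/w6.png",a[:,:,::-1])
E
```

```text
clock: 18.55
eef_pos: [560.4, -322.6, 155.5]
tcp_rot: [-3.138, -0.003, 2.096]
contact_force: [0.5, 0.2, -0.9]
opening: 0.214
grasp_force: 97.9
shift [-0.5  0.2  0.9] turn [-0.003 -0.003 -0.003] q [-0.52  0.46  1.65 -0.    1.04 -1.05]
[258.20849236 130.26409549]
```

View pics/w6.png

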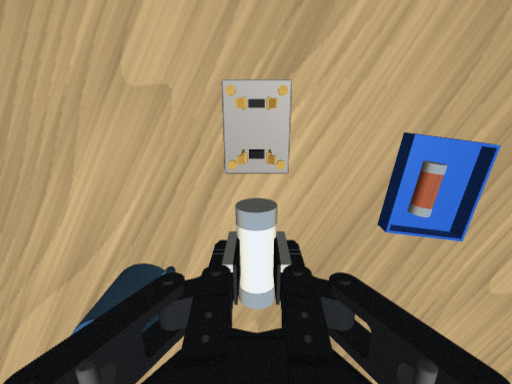

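The wrist view shows the fuse held squarely at (256,250). The holder is clear at (257,127), its fingers are at rows 103 and 155, and its axis lines up with the tool.

```bash
python3 - <<'E'
from h import *
c=get_calibration("wrist");a=np.load("pics/w6.npy");p,R=tool()
q=big(cv2.morphologyEx(mask(a,(0,0,130),(180,35,225),(210,70,305,180)),cv2.MORPH_CLOSE,np.ones((15,15))));P=np.argwhere(q[2])[:,::-1]
w=np.array([(R.T@(plane(c,t,12)-p))[:2] for t in P],np.float32);r=cv2.minAreaRect(w);print("holder in tool",r,q[1])
S=p+R@np.array([*r[0],0]);print(S)
y=mask(a,(12,90,60),(32,255,255),(230,90,285,165));n,l,s,ce=cv2.connectedComponentsWithStats(y)
for i in range(1,n):
    if s[i][4]>12:print("brass",ce[i].round(1),s[i],(R.T@(plane(c,ce[i],45)-p))[:2].round(1))
k=mask(a,(0,0,0),(180,255,60),(230,90,285,165));n,l,s,ce=cv2.connectedComponentsWithStats(k)
for i in range(1,n):
    if s[i][4]>12:print("black",ce[i].round(1),s[i],(R.T@(plane(c,ce[i],24)-p))[:2].round(1))
f=big(mask(a,(0,0,225),(180,30,255),(230,190,285,300)));P=np.argwhere(f[2])[:,::-1]
z=p[2]+7.4+11;w=np.array([(R.T@(plane(c,t,z)-p))[:2] for t in P],np.float32);print("fuse in tool",cv2.minAreaRect(w),cv2.fitLine(w,2,0,.01,.01).ravel(),f[1])
for col in(256,):
    print(a[195:312,col].mean(1).astype(int).tolist())
E
```

```text
holder in tool ((58.57658004760742, -1.1694526672363281), (93.28899383544922, 68.68148040771484), 0.0761999562382698) [ 222   80   70   93 6150]
[ 530.18721215 -272.60554883  156.03336926]
brass [232.  92.] [230  90   6   6  28] [ 92.5 -22.8]
brass [281.3  92. ] [278  90   7   6  34] [92.5 20.9]
brass [240.7 102.5] [235  97  12  12 125] [ 83.7 -15.2]
brass [271.8 102.5] [267  97  11  12 116] [83.7 12.6]
brass [239.7 158.9] [230 150  17  15 139] [ 32.7 -17.1]
brass [272.8 159.1] [266 150  19  15 140] [32.5 14.5]
black [256. 103.] [249 100  15   7 105] [83.5 -1.6]
black [256.  153.5] [249 150  15   8 120] [34.3 -1.6]
fuse in tool ((2.3203887939453125, -1.0815706253051758), (16.732023239135742, 38.765357971191406), 89.9708023071289) [ 9.9999982e-01  5.7725509e-04  2.8426938e+00 -1.0269756e+00] [ 241  228   33   65 1952]
[154, 158, 144, 99, 79, 75, 77, 79, 73, 76, 76, 79, 78, 80, 81, 77, 73, 109, 157, 169, 170, 169, 169, 167, 170, 169, 168, 167, 168, 169, 167, 169, 167, 169, 168, 188, 232, 241, 240, 240, 240, 241, 240, 240, 240, 240, 240, 240, 240, 240, 241, 241, 240, 241, 240, 240, 240, 240, 240, 240, 241, 240, 240, 240, 240, 241, 241, 241, 240, 241, 241, 240, 239, 241, 241, 239, 240, 241, 240, 240, 240, 240, 240, 241, 241, 241, 241, 240, 241, 240, 240, 241, 240, 241, 240, 241, 240, 241, 211, 176, 168, 168, 169, 166, 170, 172, 169, 168, 168, 164, 165, 168, 169, 167, 157, 153, 148]
```

```bash
python3 -m creep '[{"x":18.8,"y":-0.1,"z":0,"rx":0,"ry":0,"rz":0,"hand":15},{"x":18.8,"y":-0.1,"z":0,"rx":0,"ry":0,"rz":0,"hand":15},{"x":18.9,"y":-0.1,"z":0,"rx":0,"ry":0,"rz":0,"hand":15},{"x":0,"y":0,"z":20,"rx":0,"ry":0,"rz":0,"hand":15},{"x":0,"y":0,"z":30,"rx":0,"ry":0,"rz":0,"hand":15},{"x":0,"y":0,"z":25,"rx":0,"ry":0,"rz":0,"hand":15},{"x":0,"y":0,"z":15,"rx":0,"ry":0,"rz":0,"hand":15},{"x":0,"y":0,"z":7,"rx":0,"ry":0,"rz":0,"hand":15},{"x":0,"y":0,"z":0,"rx":0,"ry":0,"rz":0,"hand":15},{"x":0,"y":0,"z":0,"rx":0,"ry":0,"rz":0,"hand":15},{"x":0,"y":0,"z":0,"rx":0,"ry":0,"rz":0,"hand":15}]' 110
python3 -c "
from h import *
p,R=tool();go(np.array([560.4,-322.6,55])+Ro.from_euler('z',2.098).apply([56.5,0.3,0]),2.098);print(sense()['contact_force'])"
```

```text
clock: 19.98
eef_pos: [532.3, -274.5, 60.5]
tcp_rot: [-3.14, -0.001, 2.1]
contact_force: [-0.4, 0.0, -0.5]
opening: 0.216
grasp_force: 107.8
shift [ 0.8 -0.2  5.5] turn [-0.002 -0.001  0.002] q [-0.48  0.52  1.81 -0.    0.81 -1.01]
[-0.43704736  0.02804177 -0.51555258]
```

```bash
python3 -m creep '[{"x":0.8,"y":-0.2,"z":7,"rx":0,"ry":0,"rz":0,"hand":15},{"x":0,"y":0,"z":5,"rx":0,"ry":0,"rz":0,"hand":15},{"x":0,"y":0,"z":4,"rx":0,"ry":0,"rz":0,"hand":15},{"x":0,"y":0,"z":3,"rx":0,"ry":0,"rz":0,"hand":15},{"x":0,"y":0,"z":2,"rx":0,"ry":0,"rz":0,"hand":15},{"x":0,"y":0,"z":0,"rx":0,"ry":0,"rz":0,"hand":15}]' 110
python3 -m creep '[{"x":0,"y":0,"z":2,"rx":0,"ry":0,"rz":0,"hand":15},{"x":0,"y":0,"z":2,"rx":0,"ry":0,"rz":0,"hand":15},{"x":0,"y":0,"z":0,"rx":0,"ry":0,"rz":0,"hand":15}]' 110
```

```text
clock: 20.72
eef_pos: [531.9, -274.1, 39.6]
tcp_rot: [-3.14, -0.001, 2.1]
contact_force: [-2.5, 0.9, 8.7]
opening: 0.21
grasp_force: 109.4
clock: 21.1
eef_pos: [532.1, -274.5, 35.7]
tcp_rot: [-3.14, 0.0, 2.1]
contact_force: [0.5, -2.3, 6.8]
opening: 0.213
grasp_force: 109.3
```

```bash
python3 -m creep '[{"x":0,"y":0,"z":2,"rx":0,"ry":0,"rz":0,"hand":15},{"x":0,"y":0,"z":2,"rx":0,"ry":0,"rz":0,"hand":15},{"x":0,"y":0,"z":1.5,"rx":0,"ry":0,"rz":0,"hand":15},{"x":0,"y":0,"z":0,"rx":0,"ry":0,"rz":0,"hand":15}]' 110
python3 -m creep '[{"x":0,"y":0,"z":1,"rx":0,"ry":0,"rz":0,"hand":15},{"x":0,"y":0,"z":1,"rx":0,"ry":0,"rz":0,"hand":15},{"x":0,"y":0,"z":0,"rx":0,"ry":0,"rz":0,"hand":15}]' 110
```

```text
clock: 21.6
eef_pos: [531.4, -273.8, 28.9]
tcp_rot: [-3.139, -0.002, 2.1]
contact_force: [2.1, -1.9, -3.8]
opening: 0.214
grasp_force: 108.2
clock: 21.98
eef_pos: [531.1, -273.4, 27.7]
tcp_rot: [-3.139, -0.002, 2.1]
contact_force: [-0.4, 1.0, 5.1]
opening: 0.215
grasp_force: 108.8
```

```bash
python3 -m creep '[{"x":0,"y":0,"z":0.7,"rx":0,"ry":0,"rz":0,"hand":15},{"x":0,"y":0,"z":0.5,"rx":0,"ry":0,"rz":0,"hand":15},{"x":0,"y":0,"z":0,"rx":0,"ry":0,"rz":0,"hand":15},{"x":0,"y":0,"z":0,"rx":0,"ry":0,"rz":0,"hand":15}]' 110
```

```text
clock: 22.48
eef_pos: [531.2, -273.4, 27.5]
tcp_rot: [-3.139, -0.002, 2.1]
contact_force: [-3.0, 1.8, 16.2]
opening: 0.212
grasp_force: 109.9
```

```bash
python3 -m creep '[{"x":0,"y":0,"z":-1,"rx":0,"ry":0,"rz":0,"hand":15},{"x":0,"y":0,"z":0,"rx":0,"ry":0,"rz":0,"hand":40},{"x":0,"y":0,"z":0,"rx":0,"ry":0,"rz":0,"hand":40},{"x":0,"y":0,"z":0,"rx":0,"ry":0,"rz":0,"hand":40},{"x":0,"y":0,"z":-10,"rx":0,"ry":0,"rz":0,"hand":40},{"x":0,"y":0,"z":-30,"rx":0,"ry":0,"rz":0,"hand":40},{"x":0,"y":0,"z":-50,"rx":0,"ry":0,"rz":0,"hand":40},{"x":0,"y":0,"z":-40,"rx":0,"ry":0,"rz":0,"hand":40},{"x":0,"y":0,"z":0,"rx":0,"ry":0,"rz":0,"hand":40}]' 60
python3 - <<'E'
from h import *
c=get_calibration("wrist");a=grab_frame("wrist");np.save("pics/w7.npy",a)
u=proj(c,[530.5,-272,35]);print(u);x,y=u.astype(int)
cv2.imwrite("pics/w7.png",cv2.resize(a[y-60:y+60,x-75:x+75,::-1],None,fx=5,fy=5,interpolation=cv2.INTER_CUBIC))
f=big(mask(a,(0,0,225),(180,40,255),(x-30,y-45,x+30,y+45)));P=np.argwhere(f[2])[:,::-1]
for z in(35,46):print(z,cv2.minAreaRect(np.array([plane(c,t,z)[:2] for t in P],np.float32)))
go([525,285.5,190],2.1)
E
```

```text
clock: 23.6
eef_pos: [533.7, -274.8, 161.3]
tcp_rot: [3.14, 0.004, 2.1]
contact_force: [-0.1, -0.2, -0.6]
opening: 0.466
grasp_force: 0.0
[256.08482715 182.93280472]
35 ((531.3131713867188, -274.6094055175781), (17.732776641845703, 39.3134651184082), 29.68760108947754)
46 ((529.6778564453125, -271.7762756347656), (17.007156372070312, 37.704803466796875), 29.687681198120117)
shift [486.9 275.9 -31.5] turn [-0.     0.001 -0.   ] q [-0.48  0.39  1.76 -0.    1.   -1.01]
```

View pics/w7.png

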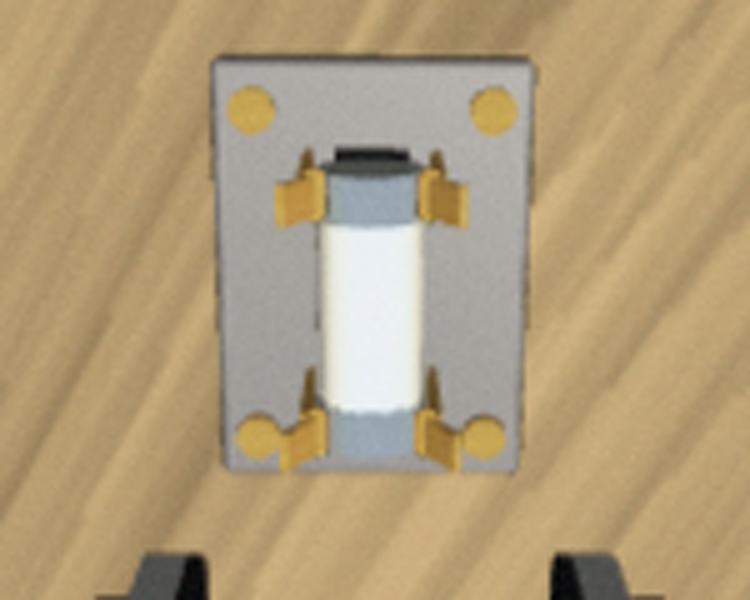

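The crop shows the fuse down between both pairs of brass fingers, which are closed over its end caps at rows 200 and 435. It is centred and aligned with the holder.

```bash
python3 -m creep '[{"x":40.6,"y":23,"z":-2.6,"rx":0,"ry":0,"rz":0,"hand":40},{"x":40.6,"y":23,"z":-2.6,"rx":0,"ry":0,"rz":0,"hand":40},{"x":40.6,"y":23,"z":-2.6,"rx":0,"ry":0,"rz":0,"hand":40},{"x":40.6,"y":23,"z":-2.6,"rx":0,"ry":0,"rz":0,"hand":40},{"x":40.6,"y":23,"z":-2.6,"rx":0,"ry":0,"rz":0,"hand":40},{"x":40.6,"y":23,"z":-2.6,"rx":0,"ry":0,"rz":0,"hand":40},{"x":40.6,"y":23,"z":-2.6,"rx":0,"ry":0,"rz":0,"hand":40},{"x":40.6,"y":23,"z":-2.6,"rx":0,"ry":0,"rz":0,"hand":40},{"x":40.6,"y":23,"z":-2.6,"rx":0,"ry":0,"rz":0,"hand":40},{"x":40.6,"y":23,"z":-2.6,"rx":0,"ry":0,"rz":0,"hand":40},{"x":40.6,"y":23,"z":-2.6,"rx":0,"ry":0,"rz":0,"hand":40},{"x":40.6,"y":23,"z":-2.6,"rx":0,"ry":0,"rz":0,"hand":40},{"x":0,"y":0,"z":0,"rx":0,"ry":0,"rz":-0.153,"hand":40},{"x":0,"y":0,"z":0,"rx":0,"ry":0,"rz":-0.153,"hand":40},{"x":0,"y":0,"z":0,"rx":0,"ry":0,"rz":-0.153,"hand":40},{"x":0,"y":0,"z":0,"rx":0,"ry":0,"rz":-0.153,"hand":40},{"x":0,"y":0,"z":0,"rx":0,"ry":0,"rz":-0.154,"hand":40},{"x":0,"y":0,"z":0,"rx":0,"ry":0,"rz":-0.154,"hand":40},{"x":0,"y":0,"z":0,"rx":0,"ry":0,"rz":0,"hand":40},{"x":0,"y":0,"z":0,"rx":0,"ry":0,"rz":0,"hand":40}]' 60
python3 - <<'E'
from h import *
c=get_calibration("wrist");a=grab_frame("wrist");np.save("pics/w8.npy",a)
for n,lo,hi,X in(("knob",(105,120,50),(125,255,255),[525,285.5,24]),("tab",(0,150,60),(8,255,255),[575,279.6,24])):
    w=proj(c,X);m=mask(a,lo,hi,(w[0]-25,max(w[1]-25,0),w[0]+25,w[1]+25));print(w)
    if m.any(): q=big(m);print(n,q[0],q[1],plane(c,q[0],24).round(1))
go([525,285.5,60],3.02)
E
```

```text
clock: 26.15
eef_pos: [523.7, 286.0, 187.9]
tcp_rot: [-3.141, -0.004, 3.016]
contact_force: [-0.1, 0.6, -0.0]
opening: 0.463
grasp_force: 0.0
[255.50353063 179.77037034]
knob [255.48473282 181.03435115] [247 172  18  19 262] [526.5 285.3  24. ]
[255.85492469 219.09860801]
tab [255.7804878  220.61585366] [252 210   9  21 164] [577.  279.3  24. ]
shift [ -1.7  -0.3 128. ] turn [-0.001 -0.004 -0.003] q [ 0.5   0.36  1.73  0.    1.06 -0.95]
```

```bash
python3 -m creep '[{"x":-2,"y":-0.3,"z":40,"rx":0,"ry":0,"rz":0,"hand":40},{"x":0,"y":0,"z":50,"rx":0,"ry":0,"rz":0,"hand":40},{"x":0,"y":0,"z":35,"rx":0,"ry":0,"rz":0,"hand":40},{"x":0,"y":0,"z":15,"rx":0,"ry":0,"rz":0,"hand":40},{"x":0,"y":0,"z":0,"rx":0,"ry":0,"rz":0,"hand":40},{"x":0,"y":0,"z":0,"rx":0,"ry":0,"rz":0,"hand":40}]' 60
python3 -c "
from h import *
go([525.8,285.4,16],3.02)"
```

```text
clock: 26.95
eef_pos: [526.6, 286.3, 49.9]
tcp_rot: [3.14, -0.001, 3.019]
contact_force: [0.4, 1.3, 0.1]
opening: 0.468
grasp_force: 0.0
shift [ 0.6 -1.  33.9] turn [ 0.001 -0.001 -0.001] q [ 0.49  0.54  1.82  0.    0.79 -0.96]
```

```bash
python3 -m creep '[{"x":0.3,"y":-0.5,"z":15,"rx":0,"ry":0,"rz":0,"hand":40},{"x":0,"y":0,"z":11,"rx":0,"ry":0,"rz":0,"hand":40},{"x":0,"y":0,"z":6,"rx":0,"ry":0,"rz":0,"hand":40},{"x":0,"y":0,"z":1,"rx":0,"ry":0,"rz":0,"hand":40},{"x":0,"y":0,"z":0,"rx":0,"ry":0,"rz":0,"hand":12},{"x":0,"y":0,"z":0,"rx":0,"ry":0,"rz":0,"hand":12},{"x":0,"y":0,"z":0,"rx":0,"ry":0,"rz":0,"hand":12},{"x":0,"y":0,"z":0,"rx":0,"ry":0,"rz":0,"hand":12},{"x":0,"y":0,"z":0,"rx":0,"ry":0,"rz":0,"hand":12}]' 50
python3 -c "
from h import *
go([556,-13,16],3.02)"
```

```text
clock: 28.08
eef_pos: [525.4, 285.4, 15.8]
tcp_rot: [3.141, -0.003, 3.02]
contact_force: [-0.2, 0.6, 3.0]
opening: 0.211
grasp_force: 49.0
shift [ -66.6 -292.5   -0.5] turn [ 0.    -0.003 -0.   ] q [ 0.49  0.59  1.83  0.    0.73 -0.96]
```

```bash
python3 -m creep '[{"x":0,"y":0,"z":-3,"rx":0,"ry":0,"rz":0,"hand":12},{"x":0,"y":0,"z":-6,"rx":0,"ry":0,"rz":0,"hand":12},{"x":0,"y":0,"z":-15,"rx":0,"ry":0,"rz":0,"hand":12},{"x":0,"y":0,"z":-30,"rx":0,"ry":0,"rz":0,"hand":12},{"x":0,"y":0,"z":-35,"rx":0,"ry":0,"rz":0,"hand":12},{"x":0,"y":0,"z":-25,"rx":0,"ry":0,"rz":0,"hand":12},{"x":0,"y":0,"z":-10,"rx":0,"ry":0,"rz":0,"hand":12},{"x":0,"y":0,"z":0,"rx":0,"ry":0,"rz":0,"hand":12}]' 60
python3 - <<'E'
from h import *
c=get_calibration("wrist");p,R=tool();s=sense();print(s["contact_force"],s["wrist_torque"])
C=R.T@(-c["R"].T@c["t"]-p);M=c["R"]@R   # camera in tool
R5=Ro.from_euler("xyz",[-3.137,0,1.445]).as_matrix();p5=np.array([554.1,-13.3,189.8])
c5={"K":c["K"]};c5["R"]=M@R5.T;c5["t"]=-c5["R"]@(p5+R5@C);print(proj(c5,[556,-13,15]))
for u in((185+135/5,174),(185+622/5,174),(260.6,114+75/5),(260.6,114+533/5),(260.6,114+490/5)):print(u,plane(c5,u,28).round(1))
a=np.load("pics/w5.npy")
# white rim: bright low-saturation pixels against wood
h=hsv(a);m=((h[:,:,1]<45)&(h[:,:,2]>190)).astype(np.uint8);m[:,:205]=0;m[:,315:]=0;m[:120]=0;m[228:]=0
P=np.argwhere(m)[:,::-1];w=np.array([plane(c5,t,28)[:2] for t in P]);d=np.hypot(*(w-[556,-13]).T);w=w[(d>48)&(d<62)]
from scipy.optimize import least_squares
f=least_squares(lambda v:np.hypot(w[:,0]-v[0],w[:,1]-v[1])-v[2],[556,-13,55],loss="soft_l1");print(len(w),f.x)
go([556,-12.8,120],3.02)
E
```

```text
clock: 29.08
eef_pos: [525.8, 285.4, 140.2]
tcp_rot: [3.141, -0.002, 3.02]
contact_force: [-0.1, -0.8, -2.0]
opening: 0.208
grasp_force: 58.6
[-0.13031938 -0.75438183 -1.98140873] [-0.03025143  0.01925553  0.01693539]
[257.89620422 175.41358202]
(212.0, 174) [503.5  -1.4  28. ]
(309.4, 174) [616.1 -15.5  28. ]
(260.6, 129.0) [565.9  42.4  28. ]
(260.6, 220.6) [552.6 -67.1  28. ]
(260.6, 212.0) [554.  -55.7  28. ]
235 [558.80702914 -12.42510416  54.0288929 ]
shift [ -66.3 -292.3   19.9] turn [ 0.001 -0.002 -0.   ] q [ 0.49  0.41  1.77  0.    0.96 -0.96]
```

```bash
python3 -m creep '[{"x":-8.3,"y":-36.6,"z":0,"rx":0,"ry":0,"rz":0,"hand":12},{"x":-8.3,"y":-36.6,"z":0,"rx":0,"ry":0,"rz":0,"hand":12},{"x":-8.3,"y":-36.6,"z":0,"rx":0,"ry":0,"rz":0,"hand":12},{"x":-8.3,"y":-36.6,"z":0,"rx":0,"ry":0,"rz":0,"hand":12},{"x":-8.3,"y":-36.6,"z":0,"rx":0,"ry":0,"rz":0,"hand":12},{"x":-8.3,"y":-36.6,"z":0,"rx":0,"ry":0,"rz":0,"hand":12},{"x":-8.3,"y":-36.5,"z":0,"rx":0,"ry":0,"rz":0,"hand":12},{"x":-8,"y":-36.5,"z":0,"rx":0,"ry":0,"rz":0,"hand":12},{"x":0,"y":0,"z":20,"rx":0,"ry":0,"rz":0,"hand":12},{"x":0,"y":0,"z":30,"rx":0,"ry":0,"rz":0,"hand":12},{"x":0,"y":0,"z":25,"rx":0,"ry":0,"rz":0,"hand":12},{"x":0,"y":0,"z":12,"rx":0,"ry":0,"rz":0,"hand":12},{"x":0,"y":0,"z":0,"rx":0,"ry":0,"rz":0,"hand":12},{"x":0,"y":0,"z":0,"rx":0,"ry":0,"rz":0,"hand":12},{"x":0,"y":0,"z":0,"rx":0,"ry":0,"rz":0,"hand":12}]' 60
python3 - <<'E'
from h import *
go([556,-13,45],3.02);s=sense();print(s["contact_force"],s["wrist_torque"])
p,R=tool()
for n in("scene","side"):
    im=grab_frame(n);np.save(f"pics/{n}9.npy",im)
    cc=get_calibration(n);x,y=proj(cc,[556,-13,40]).astype(int)
    cv2.imwrite(f"pics/{n}9.png",im[:,:,::-1])
a=np.load("pics/scene9.npy");b=np.load("pics/side9.npy")
o=[]
for n,im in(("scene",a),("side",b)):
    x,y=proj(get_calibration(n),[556,-13,40]).astype(int);o.append(cv2.resize(im[y-45:y+45,x-40:x+40,::-1],None,fx=5,fy=5,interpolation=cv2.INTER_CUBIC))
cv2.imwrite("pics/c9.png",np.hstack(o))
E
```

```text
clock: 30.95
eef_pos: [556.0, -13.2, 53.2]
tcp_rot: [3.141, -0.001, 3.02]
contact_force: [-0.4, -0.6, -1.0]
opening: 0.206
grasp_force: 58.8
shift [0.  0.2 8.2] turn [ 0.    -0.001 -0.   ] q [-0.03  0.48  1.91  0.    0.75 -1.48]
[-0.35492735 -0.64747216 -1.04453872] [-0.01820425  0.01010865 -0.00541967]
```

View pics/c9.png

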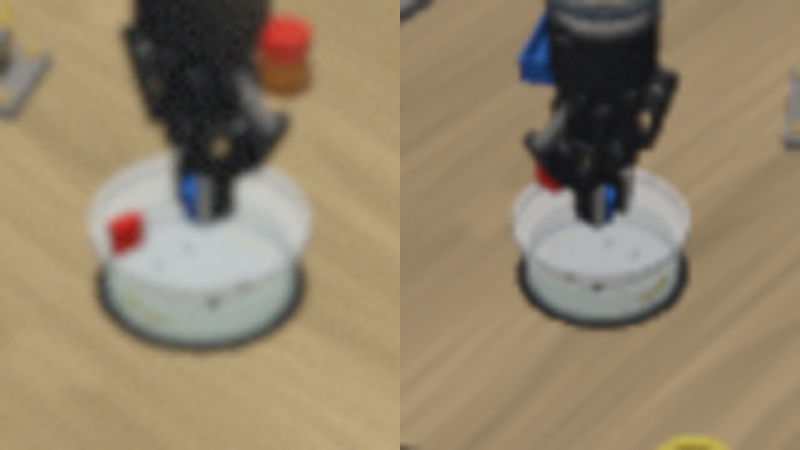

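The two views show the lid level and concentric above the dish: lid and dish centre columns are 200/200 in the left view and 601/602 in the right.

```bash
python3 -m creep '[{"x":0,"y":0,"z":6,"rx":0,"ry":0,"rz":0,"hand":12},{"x":0,"y":0,"z":4,"rx":0,"ry":0,"rz":0,"hand":12},{"x":0,"y":0,"z":3,"rx":0,"ry":0,"rz":0,"hand":12},{"x":0,"y":0,"z":2,"rx":0,"ry":0,"rz":0,"hand":12},{"x":0,"y":0,"z":0,"rx":0,"ry":0,"rz":0,"hand":12}]' 60
python3 -m creep '[{"x":0,"y":0,"z":2,"rx":0,"ry":0,"rz":0,"hand":12},{"x":0,"y":0,"z":1.2,"rx":0,"ry":0,"rz":0,"hand":12},{"x":0,"y":0,"z":0,"rx":0,"ry":0,"rz":0,"hand":12},{"x":0,"y":0,"z":0,"rx":0,"ry":0,"rz":0,"hand":12}]' 60
```

```text
clock: 31.68
eef_pos: [555.1, -13.2, 37.1]
tcp_rot: [-3.142, -0.003, 3.02]
contact_force: [-0.3, -0.4, -0.2]
opening: 0.214
grasp_force: 58.8
clock: 32.17
eef_pos: [555.3, -13.2, 34.1]
tcp_rot: [3.142, -0.003, 3.02]
contact_force: [0.5, -0.6, -1.3]
opening: 0.209
grasp_force: 58.8
```

```bash
python3 -m creep '[{"x":-0.5,"y":0,"z":0.6,"rx":0,"ry":0,"rz":0,"hand":12},{"x":0,"y":0,"z":0.4,"rx":0,"ry":0,"rz":0,"hand":12},{"x":0,"y":0,"z":0,"rx":0,"ry":0,"rz":0,"hand":12},{"x":0,"y":0,"z":0,"rx":0,"ry":0,"rz":0,"hand":12}]' 60
```

```text
clock: 32.67
eef_pos: [555.6, -13.2, 33.8]
tcp_rot: [3.142, -0.003, 3.02]
contact_force: [-3.4, -0.1, 8.1]
opening: 0.212
grasp_force: 59.5
```

Seated, with 8 N of contact at the expected height. Next I release and retreat.

```bash
python3 -m creep '[{"x":0,"y":0,"z":-0.5,"rx":0,"ry":0,"rz":0,"hand":12},{"x":0,"y":0,"z":0,"rx":0,"ry":0,"rz":0,"hand":38},{"x":0,"y":0,"z":0,"rx":0,"ry":0,"rz":0,"hand":38},{"x":0,"y":0,"z":0,"rx":0,"ry":0,"rz":0,"hand":38},{"x":0,"y":0,"z":-10,"rx":0,"ry":0,"rz":0,"hand":38},{"x":0,"y":0,"z":-30,"rx":0,"ry":0,"rz":0,"hand":38},{"x":0,"y":0,"z":-50,"rx":0,"ry":0,"rz":0,"hand":38},{"x":0,"y":0,"z":-50,"rx":0,"ry":0,"rz":0,"hand":38},{"x":0,"y":0,"z":-20,"rx":0,"ry":0,"rz":0,"hand":38},{"x":0,"y":0,"z":0,"rx":0,"ry":0,"rz":0,"hand":38},{"x":0,"y":0,"z":0,"rx":0,"ry":0,"rz":0,"hand":38}]' 60
python3 - <<'E'
from h import *
c=get_calibration("wrist");w=grab_frame("wrist");k=big(mask(w,(105,120,50),(125,255,255),(225,130,290,230)));t=big(mask(w,(0,150,60),(8,255,255),(225,150,290,270)))
print(k[0],plane(c,k[0],42).round(1),t[0],plane(c,t[0],42).round(1))
K=[];C=[]
for n in("scene","side"):
    im=grab_frame(n);cc=get_calibration(n);u=proj(cc,[556,-13,42]);q=big(mask(im,(105,120,60),(125,255,255),(u[0]-10,u[1]-10,u[0]+10,u[1]+10)));K.append(q[0]);C.append(cc);print(n,q[0],q[1])
    u=proj(cc,[605,-19,42]);q=big(mask(im,(0,150,60),(8,255,255),(u[0]-8,u[1]-8,u[0]+8,u[1]+8)));print("tab",q[0])
print(tri(C[0],K[0],C[1],K[1]))
x,y=proj(c,[556,-13,30]).astype(int);cv2.imwrite("pics/f.png",cv2.resize(w[y-60:y+60,x-75:x+75,::-1],None,fx=5,fy=5,interpolation=cv2.INTER_CUBIC))
E
```

```text
clock: 34.05
eef_pos: [555.6, -13.3, 192.8]
tcp_rot: [-3.141, -0.004, 3.02]
contact_force: [-0.6, 0.2, 0.1]
opening: 0.442
grasp_force: 0.0
[256.38245614 183.13333333] [557.4 -12.7  42. ] [256.69714286 224.07428571] [607.8 -18.5  42. ]
scene [238.5 203. ] [237 200   4   7  28]
tab [223.65217391 209.34782609]
side [249.48 192.64] [248 190   4   7  25]
tab [239.52380952 186.38095238]
[559.67069926 -12.24445403  43.30109964]
```

The knob and tab pixels match the starting seated pose to within 0.2 px in both fixed views: knob (238.5,203.0) in scene and (249.5,192.6) in side. The lid is back level on the dish, so I am handing in.

```bash
python3 -c "
from rig import *
print(sign_off())"
```

```text
the job is handed in; nothing more can be done
None
```

I tilted the lid up by its tab and laid it on the black mat, snapped the fuse fully home in the holder, and set the lid back on the dish by its knob, level and centred; I handed it in at about 34 s, and no result was shown.

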